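Turn the filling wheel to bring the beaker under the spout

TASK

Bring the glass beaker under the spout of the little filling stand: push on a spoke of the wheel with a fingertip and turn it, either way round, until the beaker stands centred under the spout, and leave it there. Do not touch or lift the beaker, the funnel or the tin that ride on the wheel, and leave the bottle and the label roll on the table where they are.

Things in the scene. Friction and masses are not known exactly. Their poses are not given: they have to be found in the camera images.
- hub (a point): Point on the vertical axis of the wheel, on the top of its hub, 36 mm above the table. The fixed stand below has a round foot of radius 70 mm, 12 mm high. A fixed steel column of radius 8 mm (cap of radius 12.5 mm) rises through the hub to 114 mm height. Beyond the stand, 120 to 160 mm from the axis, begins a rack of dropper bottles (lowest row up to 135 mm high, higher rows behind).
- spout (a point): Lower end of the fixed brass spout nozzle, 87 mm above the table and 62 mm from the wheel's axis. It hangs from a level steel pipe of radius 4 mm that runs from the column to it at 105 mm height. Which way it points from the column varies.
- wheel: Aluminium wheel; turns at least 2 full turns either way about its vertical axis; 1 to 2 N on a peg turns it, it stays where left. Origin on the axis at table height, x along spoke a, z up. Spokes at 0, 120, 240 degrees; low open cups at 60, 180, 300, centres 62 mm from the axis, 68 mm across, 63 inside, rim 26 and floor 18 mm above the table. Which thing is in which cup varies.
- peg_a (a point): Top centre of the upright black rubber-covered peg at the end of spoke a, 96 mm above the table and 95 mm from the axis. The peg is 14 mm thick, covered from 38 to 96 mm height. The spoke itself is a level steel rod 10 mm thick, its middle 26 mm above the table.
- peg_b (a point): The same on spoke b.
- peg_c (a point): The same on spoke c.
- beaker: Loose 50 ml glass beaker, 47 mm across the rim, 40 mm across the foot, 55 mm high, standing upright near the middle of one cup of the wheel; origin at the centre of its underside, z up.
- funnel: Loose funnel standing mouth down in another cup, 57 mm across, 56 mm high; origin at the centre of its underside, z up.
- tin: Loose flat round tin in the third cup, 59 mm across, 26 mm high; origin at the centre of its underside, z up.
- bottle: Loose dropper bottle standing on the table to the left of the stand, 39 mm across, 102 mm high; origin at the centre of its underside.
- roll: Loose roll of blank labels lying flat on the table to the right of the stand, 64 mm across, 26 mm high; origin at the centre of its underside.
- spoke_a: Spoke a of the wheel with its peg; origin on the wheel's axis at table height, x along the spoke, z up.
- spoke_b: Spoke b of the wheel with its peg; origin on the wheel's axis at table height, x along the spoke, z up.
- spoke_c: Spoke c of the wheel with its peg; origin on the wheel's axis at table height, x along the spoke, z up.

How it is judged:
By the outcome, as a careful person would: the job done as asked, in the order asked, and still so for the second after the job is handed in, with the robot touching nothing.
It also fails if it takes over 58 s, if anything falls off the work surface, if the arm or the gripper's body presses on something with over 40 N, if the wrist force passes 120 N, or if a joint passes its speed limit or range.

ROBOT

A 6-joint arm with a two-finger parallel gripper is mounted at the origin on the work surface; the furniture and walls round the work are solid. World frame = base frame: x ahead of the robot, y to its left, z up, the work surface at z = 0. Lengths are in m, angles in rad, forces in N, time in s.
With the tool pointing down it reaches from about 0.275 to 0.875 m from the base axis. Payload 12.5 kg.
Tool frame: the origin (TCP) lies at the very end of the fingers, on their centre line; the grasp point (between the pads) lies 19 mm behind it; x points along the fingers, y is the direction in which the jaws open and shut, and the axes are right-handed (so a half turn about x gives the same grasp; the last joint's range is limited). The gripper opens to 85 mm and grips with 20 to 120 N. Pads are 22 mm wide; open, the fingers measure 114 mm over their backs; the gripper's body (76 mm by 85 mm) begins 54 mm behind the grasp point. The pads swing forward as they close: fully open they stand 13 mm farther back than shut.
Start: joints at [-1.429, 0.351, 1.652, -0, 1.139, -0.085], TCP at [0.124, -0.536, 0.231] pointing down, gripper open.
Joint ranges: [-2.75, 2.75], [-0.79, 2.1], [0.01, 2.65], [-1.57, 4.71], [0.07, 3.14], [-2.87, 2.87]. Speed limits (rad/s): [2.22, 2.22, 2.79, 3.14, 3.14, 3.14].

INTERFACE

Orientations are given as a 3x3 rotation matrix whose columns are the frame's x, y, z axes.
In Python, from bench import manip gives the robot as it stands. Calls block until the motion is done:
- manip.move_ptp(position, orientation): joint-space move of the TCP to a pose.
- manip.move_l(position, attitude=None, max_speed=0.15): straight line of the TCP; attitude=None keeps the orientation; max_speed is the mean speed in m/s.
- manip.move_j(angles): joint-space move.
- manip.set_gripper(opening, effort=None): opening from 0.0 (shut) to 1.0 (fully open); effort is the grip in N (None keeps the last); returns when the fingers have stopped.
- manip.dwell(seconds).
- manip.inverse_kinematics(position, orientation): joint angles nearest the present ones, or None.
- manip.grab_frame(name): name is "scene" or "top"; returns (picture, depth): 384x512x3 uint8, red, green, blue; 384x512 float32, m along the optical axis (not along the pixel's ray), 0 where there is no reading.
- manip.get_calibration(name): a dict with "camera_matrix" (3x3 intrinsics, pixels), "R" (3x3) and "t" (3): a world point X has camera coordinates R X + t. Camera axes: x right, y down, z forward; pixel columns grow to the right and rows downward; lengths in m; the calibration is good to about 2 mm. A picture is of the moment at which its call begins. get_calibration takes no time and is no camera call.
A pose or a line that the arm cannot do raises manip.Unreachable and nothing moves.
- manip.sign_off(): hands the job in, once; it reports no verdict.
Trained networks look in the newest picture that a camera, given by its name, has taken for a name from the list of things; names that differ only in an ending like _2 or _b are one class to them, and where a whole thing is asked for, a point or a joint stands for the part that bears it (a point fixed in the world has none). Each returns a list of dicts, best first, with "confidence" (0 to 1); they miss things now and then, are a little off and sometimes report something else, mostly with a low value. They report only what shows in the picture. A call takes as long as a camera call.
- manip.look_for(camera, name): "at" ([x, y, z] in m, in world coordinates, good to about 4 mm: the middle of the surface that is visible of it).
Readings, each from a call of its own:
- manip.current_time(): time.
- manip.current_qpos(): joint angles.
- manip.current_joint_vel(): joint speeds.
- manip.current_joint_torque(): joint torques, N m.
- manip.current_ee_pos(): TCP position.
- manip.current_tcp_rot(): TCP orientation.
- manip.current_force(): force on the tool from outside, world axes, zero at the start.
- manip.current_ft_torque(): the same for the moment, N m.
- manip.current_grip_width(): opening from 0.0 (shut) to 1.0 (fully open).
Only numpy, scipy, OpenCV 4.12 (cv2) and the standard library are available. Lean on these libraries where they do the work, as an engineer would, in place of code of your own. Each camera call takes 0.05 s, during which the arm holds its last target. There are 200 camera calls.

## Working session

There is one attempt and no reset: what is moved stays moved. The work goes in short steps, each a Python script; the robot and the scene stay as the last script left them, time stands still between calls to the robot, and variables do not carry over. Pictures are saved under pics/ and viewed, on a budget of 10 in all, crops included, one or two more only if the job needs it, and the job is handed in when it is done.

```bash
mkdir -p pics; ls; python3 - <<'E'
from bench import manip
import cv2,numpy as np
for c in ["scene","top"]:
    p,d=manip.grab_frame(c); cv2.imwrite(f"pics/{c}0.png",p[:,:,::-1]); 
    k=manip.get_calibration(c); print(c,np.round(k["camera_matrix"],1).tolist(),np.round(-k["R"].T@k["t"],3),np.round(k["R"],2).tolist())
    for n in ["hub","spout","peg_a","wheel","beaker","funnel","tin","bottle","roll","spoke_a"]:
        print(n,[(np.round(r["at"],3).tolist(),round(r["confidence"],2)) for r in manip.look_for(c,n)])
print(manip.current_time())
E
```

```text
pics
scene [[399.4, 0.0, 259.8], [0.0, 399.4, 189.5], [0.0, 0.0, 1.0]] [-0.145  0.858  0.585] [[-0.84, -0.55, 0.01], [-0.23, 0.35, -0.91], [0.49, -0.76, -0.42]]
hub [([0.453, -0.012, 0.034], 0.73)]
spout [([0.449, -0.016, 0.04], 0.77), ([0.52, 0.042, 0.043], 0.56)]
peg_a [([0.368, -0.009, 0.049], 0.73), ([0.519, 0.046, 0.042], 0.45)]
wheel [([0.448, -0.007, 0.028], 0.84), ([0.37, -0.004, 0.049], 0.41)]
beaker [([0.416, -0.052, 0.059], 0.74)]
funnel [([0.523, -0.03, 0.031], 0.55)]
tin [([0.435, 0.047, 0.046], 0.71)]
bottle [([0.376, 0.22, 0.042], 0.87)]
roll []
spoke_a [([0.488, -0.11, 0.068], 0.52), ([0.371, -0.003, 0.048], 0.48), ([0.522, 0.039, 0.042], 0.47)]
top [[458.3, 0.0, 248.2], [0.0, 458.3, 198.0], [0.0, 0.0, 1.0]] [ 0.404 -0.074  1.519] [[0.0, -1.0, -0.01], [-1.0, -0.0, -0.04], [0.04, 0.01, -1.0]]
hub [([0.464, -0.026, 0.007], 0.7)]
spout [([0.462, -0.025, 0.009], 0.64)]
peg_a [([0.477, -0.092, 0.027], 0.6), ([0.505, 0.03, 0.034], 0.58), ([0.395, -0.013, 0.032], 0.57)]
wheel [([0.458, -0.04, 0.027], 0.71), ([0.42, -0.07, 0.032], 0.36)]
beaker [([0.422, -0.071, 0.034], 0.49)]
funnel [([0.519, -0.04, 0.035], 0.62)]
tin [([0.435, 0.028, 0.043], 0.73)]
bottle [([0.393, -0.013, 0.032], 0.23)]
roll [([0.415, -0.384, 0.026], 0.76), ([0.392, -0.015, 0.033], 0.45)]
spoke_a [([0.508, 0.024, 0.029], 0.6), ([0.393, -0.015, 0.032], 0.52), ([0.48, -0.086, 0.029], 0.43)]
1.1
```

```bash
python3 - <<'E'
import cv2
a=cv2.imread("pics/scene0.png");b=cv2.imread("pics/top0.png")
cv2.imwrite("pics/s1.png",cv2.resize(a[90:300,110:390],None,fx=2.8,fy=2.8,interpolation=2))
cv2.imwrite("pics/t1.png",cv2.resize(b[90:270,140:340],None,fx=3.3,fy=3.3,interpolation=2))
E
```

```text
(no output)
```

View pics/s1.png

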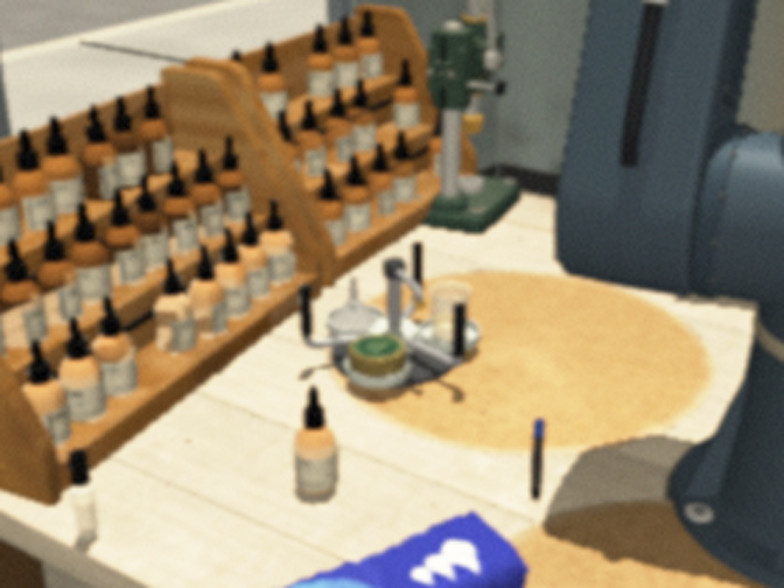

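View pics/t1.png

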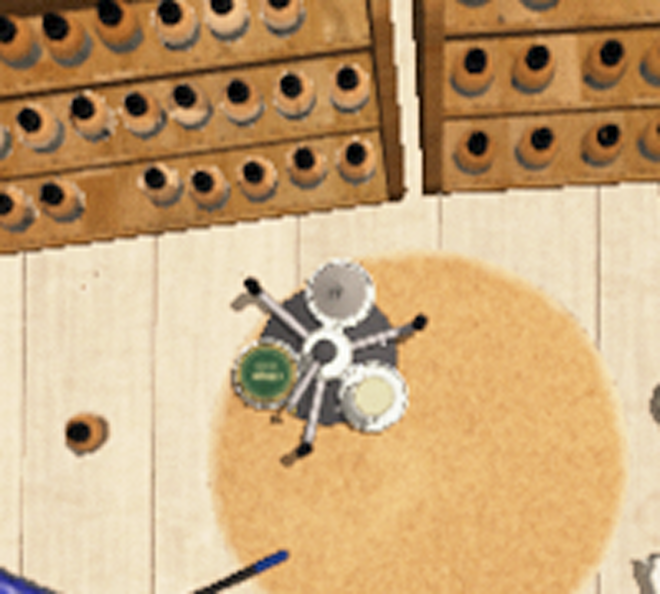

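The top view shows the wheel with its hub at crop (325,350). The pegs are at (252,287), (420,322) and (306,450), the beaker is at lower right (374,396), the tin at left and the funnel at top. The pipe seems to run to the lower left, about (288,412). I'll zoom in.

```bash
python3 - <<'E'
import cv2
a=cv2.imread("pics/scene0.png");b=cv2.imread("pics/top0.png")
# top crop cols 205..273 rows 165..232 ; scene crop cols 210..290 rows 170..240
A=cv2.resize(b[165:235,205:275],None,fx=8,fy=8,interpolation=2)
B=cv2.resize(a[170:240,210:290],None,fx=9.9,fy=8,interpolation=2)
B=cv2.resize(a[170:240,210:290],(800,560),interpolation=2)
cv2.imwrite("pics/t2.png",A);cv2.imwrite("pics/s2.png",cv2.resize(a[170:240,210:290],None,fx=8,fy=8,interpolation=2))
E
```

```text
(no output)
```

View pics/t2.png

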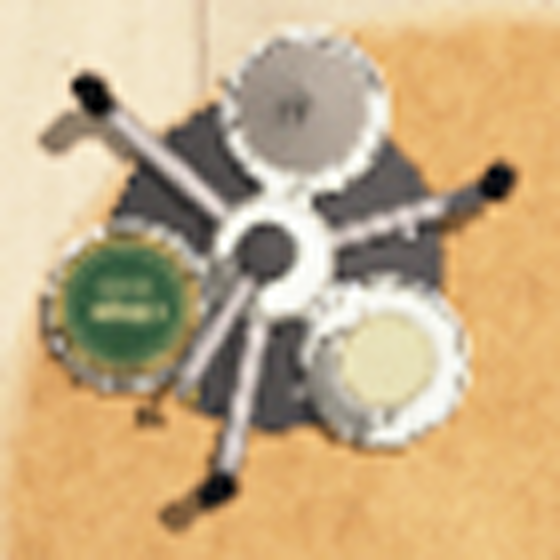

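View pics/s2.png

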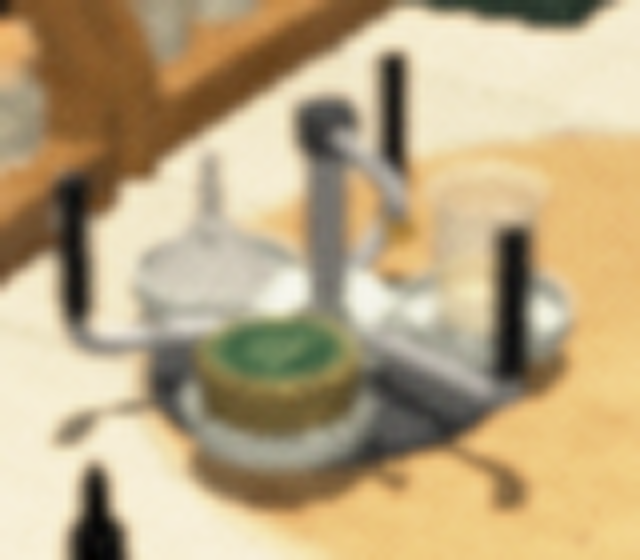

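The top crop shows the pipe ending at the brass tip (190,392). The beaker is at (388,362), and the peg tops are at (88,91), (500,178) and (213,492). In the scene crop the peg tops are at (72,180), (392,58) and (512,232), the nozzle is at (400,243) and the cap at (328,105). Next I'll fit the model to both views.

```bash
cat > fit.py <<'E'
from bench import manip
import numpy as np
from scipy.optimize import least_squares
def proj(c,X):
    k=manip.get_calibration(c); q=k["camera_matrix"]@(k["R"]@np.asarray(X,float)+k["t"]); return q[:2]/q[2]
def P(h,r,a,z): return [h[0]+r*np.cos(a),h[1]+r*np.sin(a),z]
def unproj(c,uv,z):
    k=manip.get_calibration(c); C=-k["R"].T@k["t"]
    d=k["R"].T@np.linalg.solve(k["camera_matrix"],[uv[0],uv[1],1]); return C+d*(z-C[2])/d[2]
E
python3 - <<'E'
from fit import *
t=lambda x,y:np.array([205+x/8-.44,165+y/8-.44]); s=lambda x,y:np.array([210+x/8-.44,170+y/8-.44])
top={'pl':t(88,91),'pr':t(500,178),'pd':t(213,492),'cap':t(268,250),'sp':t(189,394),'bk':t(388,362)}
for n,z in [('pl',.096),('pr',.096),('pd',.096),('cap',.114),('sp',.095),('bk',.022)]:
    p=unproj('top',top[n],z); h=unproj('top',top['cap'],.114); v=(p-h)[:2]; print(n,p.round(4),np.hypot(*v).round(4),np.degrees(np.arctan2(v[1],v[0])).round(1))
S=dict(pl=s(72,182),pd=s(512,234),pr=s(392,60),sp=s(400,240),cap=s(328,108))
def model(q):
    h,th,ph=q[:2],q[2],q[3]
    w={'pd':P(h,.095,th,.096),'pr':P(h,.095,th+2.0944,.096),'pl':P(h,.095,th-2.0944,.096),'cap':[h[0],h[1],.114],'sp':P(h,.062,ph,.09)}
    return w
def res(q):
    w=model(q); return np.concatenate([proj('top',w[n])-top[n]-q[4:6] for n in w]+[proj('scene',w[n])-S[n]-q[6:8] for n in w]+[q[4:]*.5])
r=least_squares(res,[.46,-.02,np.pi,2.5,0,0,0,0]); print(r.x[:2],np.degrees(r.x[2:4])%360,r.x[4:]);print(r.fun.reshape(-1,2).round(1))
print(manip.current_time())
E
```

```text
pl [0.524 0.042 0.096] 0.0946 48.6
pr [ 0.4904 -0.1184  0.096 ] 0.0941 -72.1
pd [ 0.3682 -0.0074  0.096 ] 0.0957 167.0
cap [ 0.4614 -0.0289  0.114 ] 0.0 0.0
sp [0.4062 0.0022 0.095 ] 0.0634 150.6
bk [ 0.4196 -0.0751  0.022 ] 0.0623 -132.2
[ 0.46103073 -0.02797066] [167.94066129 149.84536642] [-0.09973559 -0.08017399  0.10847653 -0.30429676]
[[ 0.3  0.1]
 [ 0.1  0.1]
 [-0.1 -0.1]
 [-0.2  0.2]
 [-0.1 -0.3]
 [ 0.2  0.3]
 [ 0.2 -0.1]
 [-0.2 -0.1]
 [-0.3  0.3]
 [ 0.2 -0.5]
 [-0.  -0. ]
 [ 0.1 -0.2]]
1.1
```

The fit is consistent, with residuals of 0.5 px or less. The hub is at (0.461,-0.028), the near peg is at 167.9°, the spout at 149.8° and the beaker cup at 227.9°. That means turning the wheel -78°, and I'll push the near peg towards +y. I'll check reachability first and then push to about 6° short.

```bash
cat >> fit.py <<'E'
H=np.array([.4610,-.0280]); SP=149.85
def pose(a,off,z,sgn,r=.097):
    "tool beside the peg whose spoke is at a deg, off m counter-clockwise of it"
    a=np.radians(a); er=np.array([np.cos(a),np.sin(a),0]); et=np.array([-np.sin(a),np.cos(a),0])
    p=np.r_[H,z]+r*er+off*et; x=np.array([0,0,-1.]); y=sgn*er
    return p,np.column_stack([x,y,np.cross(x,y)])
E
python3 - <<'E'
from fit import *
print(manip.current_tcp_rot().round(2).tolist())
for s in (1,-1):
    for a in (168,130,90): 
        q=manip.inverse_kinematics(*pose(a,.035,.066,s)); print(s,a,None if q is None else np.round(q,2))
best=None
for s in (1,-1):
    qs=[manip.inverse_kinematics(*pose(a,.02,.066,s)) for a in (168,130,88)]
    if all(q is not None for q in qs):
        c=max(abs(q[5]) for q in qs)
        if best is None or c<best[0]: best=(c,s)
s=best[1]; print("sign",s)
open("sgn","w").write(str(s))
manip.set_gripper(0.0)
manip.move_ptp(*pose(168,.036,.20,s))
manip.move_l(*pose(168,.036,.066,s)); print(manip.current_time(),manip.current_force().round(2))
for a in (168,160,152,144,136,128,120,112,104,97):
    manip.move_l(*pose(a,.018,.066,s),max_speed=.05)
    print(a,manip.current_time(),manip.current_force().round(2))
p,d=manip.grab_frame("scene"); import cv2; cv2.imwrite("pics/s3.png",cv2.resize(p[140:260,180:320],None,fx=5,fy=5,interpolation=2)[:, :, ::-1])
p,d=manip.grab_frame("top"); cv2.imwrite("pics/t3.png",cv2.resize(p[165:235,205:275],None,fx=8,fy=8,interpolation=2)[:, :, ::-1])
E
```

```text
[[0.0, 0.22, -0.97], [0.0, -0.97, -0.22], [-1.0, -0.0, -0.0]]
1 168 None
1 130 [-0.06  0.34  2.22 -0.    0.59 -2.33]
1 90 [ 0.05  0.42  2.08 -0.    0.65 -1.52]
-1 168 [-0.25  0.32  2.24 -0.    0.57 -0.04]
-1 130 [-0.06  0.34  2.22 -0.    0.59  0.81]
-1 90 [ 0.05  0.42  2.08 -0.    0.65  1.62]
sign -1
4.8833 [ 0.09 -0.55  1.07]
168 5.3917 [0.23 0.22 0.2 ]
160 5.8167 [0.41 1.02 0.17]
152 6.2417 [-0.75 -0.07 -0.27]
144 6.6667 [ 0.42 -0.55  0.09]
136 7.0917 [-0.54 -1.01  0.34]
128 7.5167 [ 0.01  0.31 -0.21]
120 7.9417 [ 0.95  0.24 -0.19]
112 8.3667 [0.25 0.52 0.97]
104 8.7917 [-0.2  -0.57  0.1 ]
97 9.1833 [0.17 0.84 1.56]
```

View pics/s3.png

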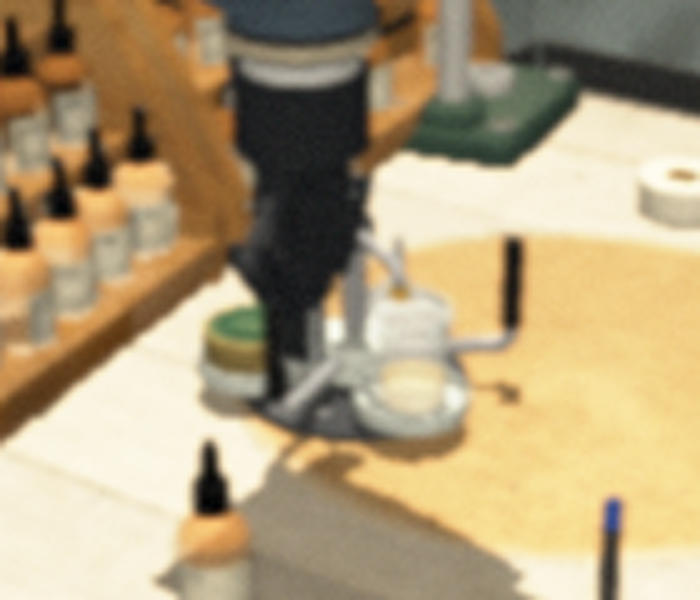

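The scene view shows the wheel turned with the finger, and the beaker at (412,345) almost under the nozzle (400,290). The free peg top is at (513,240). I'll retract and measure.

```bash
cat > shot.py <<'E'
from fit import *; import cv2,sys
def shot(tag):
    s,_=manip.grab_frame("scene"); t,_=manip.grab_frame("top")
    A=cv2.resize(t[165:235,205:275],None,fx=8,fy=8,interpolation=2); B=cv2.resize(s[170:240,210:290],None,fx=7,fy=8,interpolation=2)
    B=cv2.resize(s[165:245,215:295],None,fx=7,fy=7,interpolation=2); A=cv2.resize(t[165:235,205:275],None,fx=8,fy=8,interpolation=2)
    cv2.imwrite(f"pics/{tag}t.png",A[:,:,::-1]); cv2.imwrite(f"pics/{tag}s.png",B[:,:,::-1])
    cv2.imwrite(f"pics/{tag}_raw_t.png",t[:,:,::-1]); cv2.imwrite(f"pics/{tag}_raw_s.png",s[:,:,::-1])
E
python3 - <<'E'
from shot import *
s=int(open("sgn").read())
manip.move_l(*pose(97,.036,.066,s),max_speed=.05)
manip.move_l(*pose(97,.036,.22,s))
q=np.array(manip.current_qpos()); q[0]-=1.0; manip.move_j(q)
shot("m1"); print(manip.current_time())
E
```

```text
12.55
```

View pics/m1t.png

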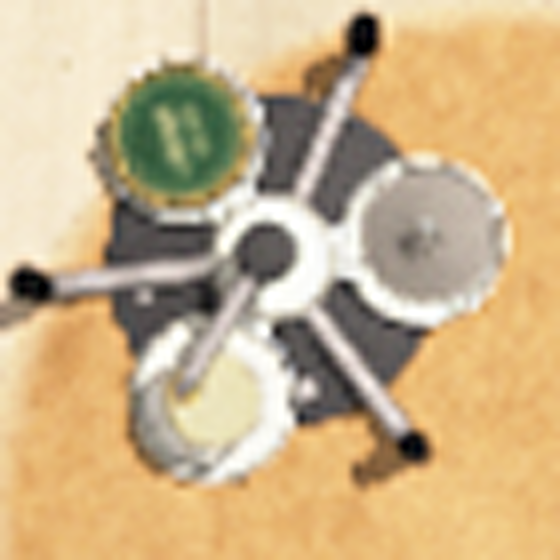

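View pics/m1s.png

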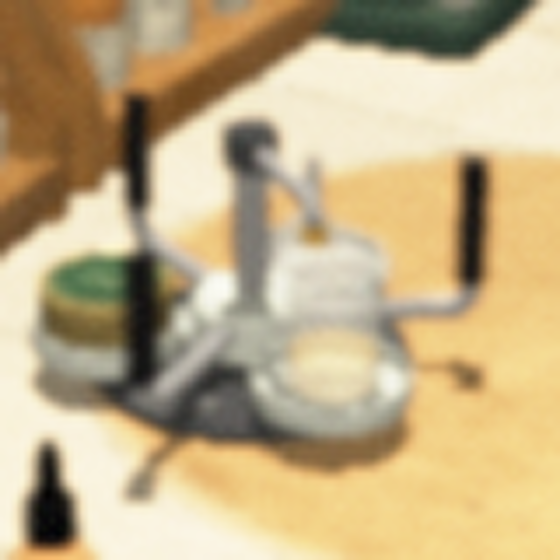

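In the top crop the peg tops are at (28,283), (364,33) and (413,447), and the beaker disk is at about (217,400). In the scene crop they are at (137,97), (143,253) and (474,159). Refitting.

```bash
cat > m.py <<'E'
from fit import *
import cv2
def fitw(tops,scs,a0,tag):
    t=lambda x,y:np.array([205+x/8-.44,165+y/8-.44]); s=lambda x,y:np.array([215+x/7-.43,165+y/7-.43])
    def res(q):
        o=[]
        for i in range(3):
            X=P(q[:2],.095,q[2]+i*2.0944,.096)
            o+=[proj('top',X)-t(*tops[i])-q[3:5], proj('scene',X)-s(*scs[i])-q[5:7]]
        return np.concatenate(o+[q[3:]*.5,(q[:2]-H)*500])
    r=least_squares(res,[*H,np.radians(a0),0,0,0,0]); a=np.degrees(r.x[2])
    print("hub",r.x[:2].round(4),"pushed peg",a.round(2),"-> beaker cup",(a+60).round(2),"spout",SP); print(r.fun[:12].reshape(-1,2).round(1).tolist())
    im=cv2.imread(f"pics/{tag}_raw_t.png"); hsv=cv2.cvtColor(im,cv2.COLOR_BGR2HSV)
    return a
E
python3 - <<'E'
from m import *
fitw([(28,283),(413,447),(364,33)],[(143,253),(474,159),(137,97)],97,"m1")
# beaker disk, both pictures, at several heights
for tag,n,uv in [("before","top",(205+388/8-.44,165+362/8-.44)),("now","top",(205+217/8-.44,165+402/8-.44))]:
    for z in (.02,.04):
        p=unproj(n,uv,z)[:2]-H; print(tag,z,np.hypot(*p).round(4),np.degrees(np.arctan2(p[1],p[0])).round(1)%360)
print(proj('top',P(H,.062,np.radians(SP),.02)),"target px; now",205+217/8,165+402/8)
for c in("top","scene"): print([(np.round(r["at"],3),r["confidence"]) for r in manip.look_for(c,"beaker")])
E
```

```text
hub [ 0.461  -0.0282] pushed peg 97.14 -> beaker cup 157.14 spout 149.85
[[-0.3, 0.1], [-0.2, 0.4], [0.3, 0.3], [0.2, 0.3], [-0.0, -0.4], [-0.1, -0.6]]
before 0.02 0.0627 228.7
before 0.04 0.0629 228.5
now 0.02 0.0622 158.6
now 0.04 0.0619 159.4
[229.1205205  213.47806176] target px; now 232.125 215.25
[(array([ 0.404, -0.006,  0.035]), 0.52)]
[(array([0.398, 0.011, 0.054]), 0.67), (array([0.51 , 0.027, 0.044]), 0.61)]
```

The commanded 97° came out as 97.1°. The beaker sits about 0.5–1° ahead of the cup centre, so I'll push to 89.3° and recheck.

```bash
python3 - <<'E'
from shot import *
s=int(open("sgn").read())
manip.move_ptp(*pose(97,.036,.22,s)); manip.move_l(*pose(97,.036,.066,s))
manip.move_l(*pose(97,.020,.066,s),max_speed=.05)
for a in (94,91.5,89.3): manip.move_l(*pose(a,.018,.066,s),max_speed=.02)
manip.dwell(.3)
manip.move_l(*pose(89.3,.036,.066,s),max_speed=.05); manip.move_l(*pose(89.3,.036,.22,s))
q=np.array(manip.current_qpos()); q[0]-=1.0; manip.move_j(q)
shot("m2"); print(manip.current_time())
E
```

```text
20.6083
```

View pics/m2t.png

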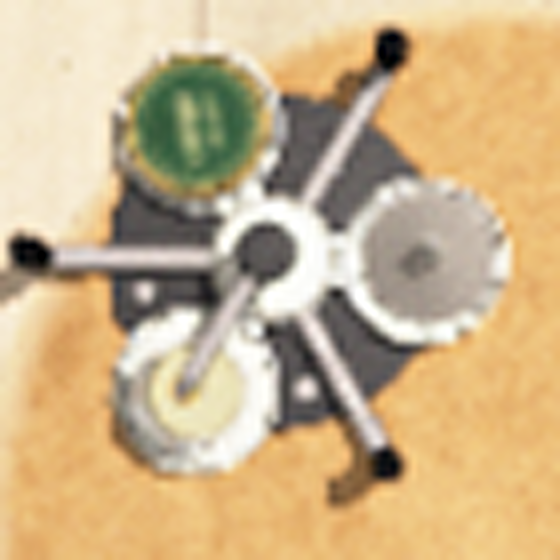

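View pics/m2s.png

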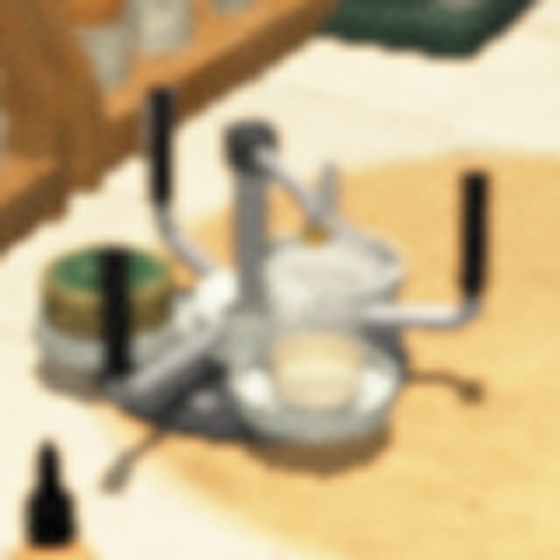

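In the top crop the peg tops are at (27,251), (387,464) and (392,47), and the beaker disk is at about (195,395). In the scene crop the pegs are at (115,251), (475,174) and (160,90), and the contents centre at (317,368).

```bash
python3 - <<'E'
from m import *
fitw([(27,251),(387,464),(392,47)],[(115,251),(475,174),(160,90)],89,"m2")
t=cv2.imread("pics/m2_raw_t.png"); 
h=cv2.cvtColor(t[165:235,205:275],cv2.COLOR_BGR2HSV).astype(int)
# yellow contents: between white cup and tan board
m=((h[...,0]>20)&(h[...,0]<34)&(h[...,1]>35)&(h[...,1]<110)&(h[...,2]>150)).astype(np.uint8)
m[:, :14]=0;m[:,36:]=0;m[:38]=0;m[60:]=0
n,l,st,c=cv2.connectedComponentsWithStats(m); i=1+np.argmax(st[1:,4]); pts=cv2.findNonZero((l==i).astype(np.uint8))
cc=cv2.minEnclosingCircle(pts); print("circle",cc,st[i])
uv=np.array(cc[0])+[205,165]
for z in (.02,.03,.045):
    p=unproj("top",uv,z)[:2]-H; print(z,np.hypot(*p).round(4),np.degrees(np.arctan2(p[1],p[0])).round(1))
for z in (.02,.03,.04): print(z,"target top crop",(proj('top',P(H,.062,np.radians(SP),z))-[205,165]+.44)*8,"scene crop",(proj('scene',P(H,.062,np.radians(SP),z))-[215,165]+.43)*7)
E
```

```text
hub [ 0.461  -0.0281] pushed peg 89.62 -> beaker cup 149.62 spout 149.85
[[-0.3, 0.1], [-0.1, -0.1], [0.2, 0.4], [0.1, 0.2], [0.1, -0.4], [-0.0, -0.1]]
circle ((23.870370864868164, 48.314815521240234), 6.10756254196167) [18 43 12 12 93]
0.02 0.062 148.9
0.03 0.0617 149.4
0.045 0.0614 150.0
0.02 target top crop [196.48416402 391.34449407] scene crop [315.81781522 390.87514217]
0.03 target top crop [195.21071925 391.28319024] scene crop [315.98507634 369.67382767]
0.04 target top crop [193.92006474 391.22105794] scene crop [316.15354646 348.31926704]
```

```bash
python3 - <<'E'
from bench import manip
manip.sign_off(); print(manip.current_time())
E
```

```text
the job is handed in; nothing more can be done
the job is handed in; nothing more can be done
```

The beaker is standing under the spout, and I have handed the job in; no verdict was reported. With the gripper shut, I pushed the peg nearest the robot, turning the wheel about 78° in two pushes with a measurement in between. I then backed off and moved the arm clear.

- **Alignment:** in the last check from both cameras, the beaker's cup was at 149.6° and the spout at 149.85°, about 0.25 mm apart. The beaker's contents were centred at 149–150°, 62 mm from the axis, so it was within about 1 mm of centre.
- **Forces and time:** the wrist force read at the end of each step of the first, larger push stayed below 2 N; I did not read it during the second. The clock stood at about 20.6 s before hand-in.
- **Bottle, roll and other items:** the arm was not driven near the bottle or the roll. I did not measure their positions again. The funnel and tin were still in their cups in the last pictures.
- **Disagreement:** the trained networks' positions for the spout and beaker were off by up to several centimetres, so I used my own fit to both pictures. Its residuals were 0.6 px or less.

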